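# Hold the surface probe on the hob's orange dot

## Robot

A 7-joint arm with a two-finger parallel gripper is mounted at the origin on a cart in front of the work surface, level with it; the furniture and walls round the work are solid. World frame = base frame: x ahead of the robot, y to its left, z up, the work surface at z = 0. Lengths are in m, angles in rad, forces in N, time in s.
With the tool pointing down it reaches from about 0.4 to 0.875 m from the base axis. Payload 4.4 kg.
Tool frame: the origin (TCP) lies midway between the tips of the shut fingers; the grasp point (between the pads) lies 19 mm behind it (robot.grip_point_offset is the distance from the TCP to the grasp point, in m); z points along the fingers, y is the line along which they close (so a half turn about z gives the same grasp; the last joint's range is limited). The gripper opens to 85 mm and grips with 20 to 120 N. Pads are 22 mm wide; open, the fingers measure 114 mm over their backs; the gripper's body (76 mm by 85 mm) begins 54 mm behind the grasp point. The pads swing forward as they close: fully open they stand 13 mm farther back than shut.
Start: joints at [1.215, 0.628, 0.038, 1.517, -0.027, 0.996, -0.02], TCP at [0.186, -0.623, 0.231] pointing down, gripper open.
Joint ranges: [-3.06, 3.06], [-0.37, 2.12], [-1.25, 1.32], [0.18, 2.47], [-1.1, 4.24], [0.23, 1.98], [-2.94, 2.94]. Speed limits (rad/s): [2.57, 2.57, 3.14, 3.14, 3.14, 3.14, 3.14].

## Interface

Orientations are given as a rotation vector (axis times angle).
In Python, from station import robot gives the robot as it stands.
- The arm moves only by the tool servo_tool, never from a script. Its arguments are lists of equal length, an entry for each row: "delta_rot": the turn, a rotation vector about the tool's x, y, z in rad, a list of three; "linear": the shift along the tool's x, y, z in cm, a list of three; "claw": the closure, from 0 (fully open) to 1 (shut). A call has 1 to 12 rows; each row is the pose to reach, as a shift and turn from the pose commanded when the call began, along the tool's axes at that moment; what a row does not reach only later rows make up. A row lasts 1/12 s, in which the tool goes at most 41.7 mm and 7.16 degrees, less where a joint would pass 70% of its speed; a pose out of reach is approached as far as the arm can. A call with a gripper value outside its range is refused whole. The fingers move at their own pace and stop on an object; "grip_force" is the grip in N (left out, the last holds). Time passes only in rows, so rows that repeat a pose let the fingers close. It gives the time, the measured TCP pose, the force, the opening and the grip force at its end, in the units of the state.
- robot.get_obs(): the state, without advancing time (a new reading comes with each control period).
- robot.get_image(name): name is "scene" or "top" or "wrist"; returns the picture (384x512x3 uint8, blue, green, red); there is no depth.
- robot.get_calibration(name): a dict with "fx", "fy", "cx", "cy" (pixels), "world_from_camera" (4x4, takes a point from camera to world coordinates); the wrist camera has in their place "T_tool_cam" (4x4, takes a point from camera to tool coordinates, whose origin is the TCP and whose axes are the flange's). Camera axes: x right, y up, looking along -z (the intrinsics and any distortion apply to the point x, -y, -z); pixel columns grow to the right and rows downward; lengths in m; the calibration is good to about 2 mm. A picture is of the moment at which its call begins: read the wrist's pose just before it. get_calibration takes no time and is no camera call.
- robot.job_done(): hands the job in; it is judged then, once.
Trained networks look in the newest picture that a camera, given by its name, has taken for a name from the list of things; names that differ only in an ending like _2 or _b are one class to them, and where a whole thing is asked for, a point or a joint stands for the part that bears it (a point fixed in the world has none). Each returns a list of dicts, best first, with "conf" (0 to 1); they miss things now and then, are a little off and sometimes report something else, mostly with a low value. They report only what shows in the picture. A call takes as long as a camera call.
- robot.regions_of(target, camera): "pixels" (384x512 bool, what is visible of it).
- robot.landmark_of(target, camera): "at" ([x, y, z] in m, in world coordinates, good to about 4 mm: a listed point, or the origin of a listed thing).
The state is a dict: "t": time; "joint_positions": joint angles; "joint_velocities": joint speeds; "effort": joint torques, N m; "ee_pos": TCP position; "eef_rot": TCP orientation; "contact_force": force on the tool from outside, world axes, zero at the start; "wrist_torque": the same for the moment, N m; "grip_width": finger opening in m; "gripper_force": force on a finger pad.
Only numpy, scipy, OpenCV 4.12 (cv2) and the standard library are available. Lean on these libraries where they do the work, as an engineer would, in place of code of your own. Each camera call takes 0.05 s, during which the arm holds its last target. There are 200 camera calls.

## Task

Pull the yellow surface thermometer probe out of its leaning stand and hold it upright with its foot wholly on the orange dot of the hob, pressing gently so that the sprung foot is pushed in about half of its 10 mm travel (about 4 N) and is never rammed hard against its stop. Finish while still holding it there, still and in contact; leave the other things on the worktop where they are.

Things in the scene. Friction and masses are not known exactly. Their poses are not given: they have to be found in the camera images.
- probe: surface thermometer probe, about 0.1 kg, loose in the stand. Origin on its axis at the handle's lower end, z axis up along the handle. Yellow round handle, 23 mm diameter, z 0 to 95 mm (grip it from any side); steel stem, 8 mm diameter, down to z -45 mm; copper sprung foot, 10 mm diameter, flat face at z -60 mm when free. In the stand the handle's lower 30 mm are in the tube
- probe_grip (a point): point on the axis of the probe's handle where it is well gripped, 64 mm above the probe's origin, 34 mm beyond the tube's mouth when in the stand, 31 mm below the handle's top end
- probe_tip (a point): centre of the flat face of the probe's sprung foot; 124 mm from probe_grip along the axis when not pressed; it moves with the foot
- probe_foot (a joint): how far the sprung foot is pushed into the stem, m: 0 = free, 0.010 = against its stop. Spring of 800 N/m from 0: half-way (0.005) takes 4 N, the stop is met at 8 N
- stand: probe stand, fixed: round dark steel base of 100 mm diameter and 14 mm height, origin at the centre of its underside, with an aluminium tube of 36 mm outer diameter that leans 20 degrees from upright, its mouth towards the body's -x (roughly to the robot)
- stand_mouth (a point): centre of the tube's open upper end, 106 mm above the worktop; tube bore 26 mm (1.5 mm play round the handle); the probe comes out by a pull of 90 mm or more along its axis, until the foot is past the mouth
- portable_hob: portable induction hob, fixed, cold: black glass top 290 mm (x) by 270 mm (y) on a grey case, with touch keys along its -x edge; flat top 45 mm above the worktop; origin at the centre of its underside
- dot_orange_centre (a point): centre of the flat orange dot, 28 mm in diameter, on the hob's top (at the height of the top, 45 mm): the spot to be measured
- dot_blue_centre (a point): centre of the flat blue dot, 28 mm in diameter, on the hob's top: not the spot wanted
- lemon: yellow lemon, 83x58x58 mm, lying near the front edge left of the middle; bystander, loose; origin at its underside
- garlic: whitish garlic bulb, 48x50x51 mm, near the front edge, a little left of the middle; bystander, loose; origin at its underside
- timer: kitchen timer, red dome on a white base, 68 mm across, 55 mm high, behind the stand; bystander, loose; origin at its underside
- food_tin: tall food tin with a mostly white and red paper label, 75 mm across, 110 mm high, at the right of the hob; bystander, loose; origin at its underside
- spice_jar: small clear spice jar with a dark cap, 41 mm across, 105 mm high, left of the stand; bystander, loose; origin at its underside

How it is judged:
By the outcome, as a careful person would: the job done as asked, in the order asked, and still so for the second after the job is handed in, while the arm keeps its last pose, push and grip.
It also fails if it takes over 32 s, if anything falls off the work surface, if the arm or the gripper's body presses on something with over 40 N, if the wrist force passes 120 N, or if a joint passes its speed limit or range.

## Working session

There is one attempt and no reset: what is moved stays moved. The work goes in short steps, Python scripts to look and compute and a tool call to move; the robot and the scene stay as the last step left them, time stands still between calls to the robot, and variables do not carry over. Pictures are saved under pics/ and viewed, at most 10 in all, crops included, and the job is handed in when it is done.

Besides the shell and the picture viewer there is one more tool, called by a JSON object that holds its "fn" and its "kwargs", one argument or row to a line. servo_tool: Moves the arm, as the interface text tells. Its arguments: {"type":"object","properties":{"delta_rot":{"type":"array","items":{"type":"array","items":{"type":"number"}}},"linear":{"type":"array","items":{"type":"array","items":{"type":"number"}}},"claw":{"type":"array","items":{"type":"number"}},"grip_force":{"type":"number"}},"required":["delta_rot","linear","claw"]}

```bash
mkdir -p pics; ls; cat > h.py <<'E'
import numpy as np, cv2
from scipy.spatial.transform import Rotation as R
from station import robot
np.set_printoptions(precision=4,suppress=True)
E
python3 - <<'E'
from h import *
o=robot.get_obs(); print({k:np.round(v,3) for k,v in o.items()}); print(robot.grip_point_offset)
a=robot.get_image("scene"); b=robot.get_image("top")
cv2.imwrite("pics/s1.png",a); cv2.imwrite("pics/t1.png",b)
for c in("scene","top"):
  for n in("probe","probe_grip","stand","stand_mouth","dot_orange_centre","dot_blue_centre","portable_hob","timer","food_tin","spice_jar","lemon"):
    print(c,n,[(np.round(d["at"],4),round(d["conf"],2)) for d in robot.landmark_of(n,c)[:2]])
print(robot.get_obs()["t"])
E
```

```text
pics
{'t': np.float64(0.0), 'joint_positions': array([ 1.215,  0.629,  0.038,  1.518, -0.027,  0.996, -0.02 ]), 'joint_velocities': array([-0.001,  0.001,  0.002, -0.   ,  0.001,  0.001, -0.   ]), 'effort': array([ -0.001, -56.34 ,   1.226, -19.344,   0.011,   0.011,  -0.   ]), 'ee_pos': array([ 0.186, -0.622,  0.23 ]), 'eef_rot': array([-3.107, -0.453,  0.   ]), 'contact_force': array([0.53 , 0.42 , 0.403]), 'wrist_torque': array([ 0.018, -0.016,  0.022]), 'gripper_force': np.float64(0.0), 'grip_width': np.float64(0.085)}
0.0187
scene probe [(array([0.5567, 0.222 , 0.0767]), 0.46)]
scene probe_grip [(array([0.5398, 0.2254, 0.1352]), 0.42)]
scene stand [(array([0.5573, 0.2259, 0.0008]), 0.92), (array([ 0.5801, -0.0992,  0.0022]), 0.31)]
scene stand_mouth [(array([0.5563, 0.2279, 0.1002]), 0.65)]
scene dot_orange_centre [(array([ 0.6137, -0.0609,  0.041 ]), 0.42)]
scene dot_blue_centre [(array([ 0.5717, -0.1438,  0.0443]), 0.54)]
scene portable_hob [(array([ 0.5781, -0.1012,  0.003 ]), 0.81), (array([0.4099, 0.279 , 0.004 ]), 0.72)]
scene timer [(array([ 0.7495,  0.168 , -0.0055]), 0.
[... 334 characters left out ...]
stand [(array([ 0.5538,  0.2265, -0.0038]), 0.79), (array([0.4085, 0.2753, 0.0018]), 0.67)]
top stand_mouth [(array([0.55  , 0.2253, 0.1075]), 0.95), (array([ 0.5764, -0.1016,  0.0019]), 0.26)]
top dot_orange_centre [(array([ 0.618 , -0.0675,  0.0426]), 0.52)]
top dot_blue_centre [(array([ 0.573 , -0.1487,  0.047 ]), 0.49)]
top portable_hob [(array([ 0.576 , -0.1023,  0.0025]), 0.63), (array([ 0.5503,  0.5027, -0.0032]), 0.34)]
top timer [(array([ 0.7473,  0.165 , -0.0006]), 0.51)]
top food_tin [(array([ 0.4764, -0.4137,  0.0033]), 0.69)]
top spice_jar [(array([ 0.5462,  0.4999, -0.0037]), 0.51), (array([0.4096, 0.2756, 0.0005]), 0.37)]
top lemon [(array([0.4115, 0.2773, 0.0002]), 0.72)]
1.2
```

View pics/s1.png

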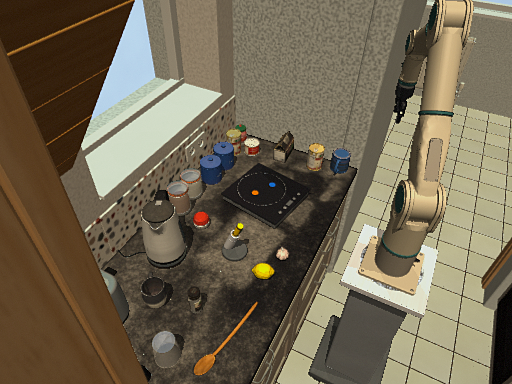

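View pics/t1.png

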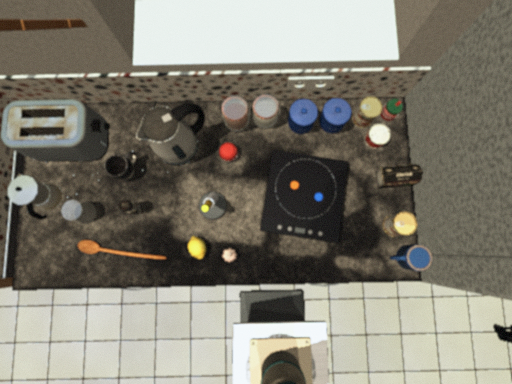

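The scene view shows the stand with its yellow probe at about (235,238), the orange dot at (255,193), the lemon at (263,270) and the garlic at (282,254). In the top view the handle is at about (206,208) and the orange dot at (294,185). I'll refine the axis and the dot from the colour blobs.

```bash
cat >> h.py <<'E'
from scipy.optimize import least_squares
def calib(c):
    k=robot.get_calibration(c)
    o=robot.get_obs()
    T=np.array(k["world_from_camera"]) if "world_from_camera" in k else None
    if T is None:
        W=np.eye(4); W[:3,:3]=R.from_rotvec(o["eef_rot"]).as_matrix(); W[:3,3]=o["ee_pos"]
        T=W@np.array(k["T_tool_cam"])
    return k,T
def proj(P,k,T):
    p=(np.atleast_2d(P)-T[:3,3])@T[:3,:3]
    return np.c_[k["cx"]+k["fx"]*p[:,0]/-p[:,2],k["cy"]+k["fy"]*p[:,1]/p[:,2]]
def ray_z(uv,k,T,z):
    d=T[:3,:3]@np.array([(uv[0]-k["cx"])/k["fx"],-(uv[1]-k["cy"])/k["fy"],-1])
    return T[:3,3]+d*(z-T[2,3])/d[2]
def axis(yaw,lean=np.radians(20)):
    return np.array([-np.sin(lean)*np.cos(yaw),-np.sin(lean)*np.sin(yaw),np.cos(lean)])
def blob(img,lo,hi,near,rad=25):
    m=cv2.inRange(cv2.cvtColor(img,cv2.COLOR_BGR2HSV),lo,hi)
    z=np.zeros_like(m); cv2.circle(z,tuple(int(round(v)) for v in near),rad,255,-1); m&=z
    n,l,s,c=cv2.connectedComponentsWithStats(m); i=1+np.argmax(s[1:,4])
    return (l==i),c[i]
def sil(P0,a,k,T,z0=.03,z1=.095,r=.0115):
    e=np.linalg.svd(a[None])[2][1:]
    t=np.linspace(0,2*np.pi,24,endpoint=False)
    ring=r*(np.cos(t)[:,None]*e[0]+np.sin(t)[:,None]*e[1])
    P=np.r_[P0+a*z0+ring,P0+a*z1+ring]
    h=cv2.convexHull(proj(P,k,T).astype(np.float32)); return h
def mom(m):
    c=m["m10"]/m["m00"],m["m01"]/m["m00"]
    return np.array([*c,m["mu20"]/m["m00"],m["mu11"]/m["m00"],m["mu02"]/m["m00"]])
E
python3 - <<'E'
from h import *
obs=[]
for c in("scene","top"):
    img=cv2.imread(f"pics/{c[0]}1.png"); k,T=calib(c); print({x:k[x] for x in k if "world" not in x})
    u=proj([.539,.227,.138],k,T)[0]; m,ce=blob(img,(22,110,80),(36,255,255),u,20)
    print(c,"handle",u,ce,m.sum()); obs.append((k,T,mom(cv2.moments(m.astype(np.uint8),True))))
    u=proj([.616,-.065,.045],k,T)[0]; m,ce=blob(img,(5,120,100),(20,255,255),u,12)
    print("dot",u,ce,m.sum(),ray_z(ce,k,T,.045))
def f(p):
    M=np.array([p[0],p[1],.106]);a=axis(p[2]);r=[]
    for k,T,q in obs:
        d=mom(cv2.moments(sil(M-.03*a,a,k,T)))-q; r+=list(d*[1,1,.3,.3,.3])
    return r
s=least_squares(f,[.551,.227,0],x_scale=[.01,.01,.3],diff_step=1e-3); print(s.x,np.array(s.fun))
print(robot.get_obs()["t"])
E
```

```text
{'fx': 391.6748510075609, 'fy': 391.6748510075609, 'cx': 251.62283881689604, 'cy': 196.36350584861336}
scene handle [237.8527 229.1684] [237.9231 228.3538] 65
dot [255.0558 192.2397] [254.8276 192.1034] 29 [ 0.6173 -0.0653  0.045 ]
{'fx': 360.7982888551892, 'fy': 360.7982888551892, 'cx': 259.68035570199197, 'cy': 190.19749260667962}
top handle [206.6621 204.8991] [204.9831 207.2881] 59
dot [294.5971 184.2445] [294.0649 184.6104] 77 [ 0.6147 -0.0631  0.045 ]
[ 0.5465  0.2296 -0.0003] [ 0.5295  1.791  -0.0392 -0.0413  0.6078  0.8121 -1.0144  0.1738 -0.6871
  1.2761]
1.2
```

{"fn": "servo_tool", "kwargs": {
  "delta_rot": [
    [0,0,0],
    [0,0,0],
    [0,0,0],
    [0,0,0],
    [0,0,0],
    [0,0,0]
  ],
  "linear": [
    [0,0,-3],
    [0,0,-6],
    [0,0,-8],
    [0,0,-8],
    [0,0,-8],
    [0,0,-8]
  ],
  "claw": [0,0,0,0,0,0]
}}

```text
t: 1.7
ee_pos: [0.1856, -0.6224, 0.3106]
eef_rot: [-3.107, -0.453, 0.0]
contact_force: [-0.4, -0.0, -0.5]
grip_width: 0.0854
gripper_force: 0.0
```

```bash
cat >> h.py <<'E'
def cur():
    o=robot.get_obs(); return o["ee_pos"],R.from_rotvec(o["eef_rot"]).as_matrix()
def Rtool(a):
    z=-a/np.linalg.norm(a); y=np.cross(z,[1,0,0]); y/=np.linalg.norm(y)
    return np.c_[np.cross(y,z),y,z]
def rel(p,Rt=None):
    p0,R0=cur(); l=R0.T@(np.asarray(p)-p0)*100
    d=np.zeros(3) if Rt is None else R.from_matrix(R0.T@Rt).as_rotvec()
    print("lin cm",l.round(2),"rot",d.round(4),"n",np.linalg.norm(l).round(1),np.degrees(np.linalg.norm(d)).round(1))
E
python3 - <<'E'
from h import *
print(robot.get_calibration("wrist"))
a=axis(0); g=np.array([.549,.228,.106])+.034*a; Rt=Rtool(a)
rel([.20,-.36,.32],Rt); rel([.37,-.05,.33],Rt); rel(g-Rt[:,2]*(.13-.0187),Rt); print(g-Rt[:,2]*(.13-.0187))
E
```

```text
{'fx': 316.51893228747, 'fy': 316.51893228747, 'cx': 257.02356402327996, 'cy': 193.70817415448732, 'T_tool_cam': array([[ 0.0011,  0.963 ,  0.2694,  0.0681],
       [ 1.    , -0.001 , -0.0005,  0.0001],
       [-0.0002,  0.2694, -0.963 , -0.1431],
       [ 0.    ,  0.    ,  0.    ,  1.    ]])}
lin cm [  8.87 -24.73  -0.91] rot [-0.0519  0.3468  0.2866] n 26.3 25.9
lin cm [ 34.02 -49.58  -1.87] rot [-0.0519  0.3468  0.2866] n 60.2 25.9
lin cm [ 54.36 -72.52   6.9 ] rot [-0.0519  0.3468  0.2866] n 90.9 25.9
[0.4993 0.228  0.2425]
```

{"fn": "servo_tool", "kwargs": {
  "delta_rot": [
    [0,0,0],
    [0,0,0],
    [0,0,0],
    [0,0,0],
    [0,0,0],
    [0,0,0],
    [0,0,0],
    [0,0,0.05],
    [0,0,0.1],
    [0,0,0.15],
    [0,0,0.2],
    [0,0,0.25]
  ],
  "linear": [
    [0.6,-1.6,0],
    [1.6,-4.5,0],
    [2.8,-7.8,-0.3],
    [4,-11.2,-0.5],
    [5.2,-14.5,-0.7],
    [6.4,-17.8,-0.9],
    [7.7,-21.2,-0.9],
    [9.2,-24.3,-1],
    [11.6,-26.9,-1.2],
    [13.9,-29.4,-1.3],
    [16.2,-32,-1.4],
    [18.5,-34.5,-1.5]
  ],
  "claw": [0,0,0,0,0,0,0,0,0,0,0,0]
}}

```text
t: 2.7
ee_pos: [0.264, -0.2372, 0.3255]
eef_rot: [-3.14, -0.058, 0.003]
contact_force: [1.0, 0.3, 0.0]
grip_width: 0.0854
gripper_force: 0.0
```

```bash
python3 - <<'E'
from h import *
a=axis(0); g=np.array([.549,.228,.106])+.034*a; Rt=Rtool(a)
rel([.37,-.05,.33],Rt); rel(g-Rt[:,2]*(.13-.0187),Rt); print(cur()[0],robot.get_obs()["joint_positions"])
E
```

```text
lin cm [ 11.28 -18.32  -0.44] rot [-0.0078  0.3507  0.0364] n 21.5 20.2
lin cm [ 25.25 -45.61   8.32] rot [-0.0078  0.3507  0.0364] n 52.8 20.2
[ 0.264  -0.2372  0.3255] [ 0.7417  0.0751 -0.0958  2.1039  0.0087  0.9651 -0.8926]
```

{"fn": "servo_tool", "kwargs": {
  "delta_rot": [
    [0,0.03,0],
    [0,0.08,0],
    [0,0.14,0],
    [0,0.2,0.01],
    [0,0.25,0.02],
    [0,0.3,0.03],
    [0,0.35,0.036],
    [0,0.35,0.036],
    [0,0.35,0.036],
    [0,0.35,0.036],
    [0,0.35,0.036],
    [0,0.35,0.036]
  ],
  "linear": [
    [2.1,-3.5,0],
    [4.2,-7,0],
    [6.3,-10.5,0],
    [8.4,-14,0],
    [10.5,-17.5,0],
    [12.5,-21,0.2],
    [14.4,-24.6,0.8],
    [16.3,-28.2,1.6],
    [18.2,-31.8,2.6],
    [20,-35.2,3.8],
    [21.8,-38.6,5],
    [23.4,-41.8,6.5]
  ],
  "claw": [0,0,0,0,0,0,0,0,0,0,0,0]
}}

```text
t: 3.7
ee_pos: [0.4638, 0.1486, 0.2748]
eef_rot: [-3.089, -0.002, -0.545]
contact_force: [1.0, -1.4, 0.8]
grip_width: 0.0853
gripper_force: 0.0
```

```bash
python3 - <<'E'
from h import *
a=axis(0); g=np.array([.549,.228,.106])+.034*a; Rt=Rtool(a)
rel(g-Rt[:,2]*(.13-.0187),Rt); print(cur()[0],robot.get_obs()["joint_positions"])
E
```

```text
lin cm [ 2.24 -7.92  4.29] rot [-0.0054 -0.      0.0004] n 9.3 0.3
[0.4638 0.1486 0.2748] [-0.0062  0.2369 -0.5724  2.1792  0.6187  0.5373 -2.6174]
```

{"fn": "servo_tool", "kwargs": {
  "delta_rot": [
    [0,0,-0.1],
    [0,0,-0.2],
    [0,0,-0.3],
    [0,0,-0.4],
    [0,0,-0.5],
    [0,0,-0.6],
    [0,0,-0.7],
    [0,0,-0.7],
    [0,0,-0.7]
  ],
  "linear": [
    [0.4,-1.4,0.5],
    [0.8,-3,1.1],
    [1.2,-4.6,1.8],
    [1.6,-6,2.6],
    [2,-7,3.4],
    [2.2,-7.7,4],
    [2.24,-7.9,4.3],
    [2.24,-7.9,4.3],
    [2.24,-7.9,4.3]
  ],
  "claw": [0,0,0,0,0,0,0,0,0]
}}

```text
t: 4.45
ee_pos: [0.4985, 0.2276, 0.2425]
eef_rot: [2.807, 1.026, 0.496]
contact_force: [-0.4, -0.9, 0.3]
grip_width: 0.0857
gripper_force: 0.0
```

```bash
python3 - <<'E'
from h import *
print(robot.get_obs()["joint_positions"])
k,T=calib("wrist"); img=robot.get_image("wrist"); cv2.imwrite("pics/w1.png",img)
for n in("probe_grip","stand_mouth","probe","stand"):
    print(n,[(np.round(d["at"],4),round(d["conf"],2)) for d in robot.landmark_of(n,"wrist")[:2]])
a=axis(0);M=np.array([.549,.228,.106]); print(proj([M,M+.034*a,M+.065*a],k,T),robot.get_obs()["t"])
E
```

```text
[-0.1108  0.4106 -0.6625  2.0705  0.8555  0.6328 -2.2466]
probe_grip [(array([0.5363, 0.227 , 0.1353]), 0.93), (array([0.5496, 0.2295, 0.1065]), 0.72)]
stand_mouth [(array([0.5553, 0.2268, 0.1063]), 0.61)]
probe [(array([0.5582, 0.2239, 0.0782]), 0.68)]
stand [(array([0.5583, 0.2272, 0.0017]), 0.82)]
[[257.9764 180.4185]
 [257.8181 189.6453]
 [257.6351 200.3148]] 4.7
```

View pics/w1.png

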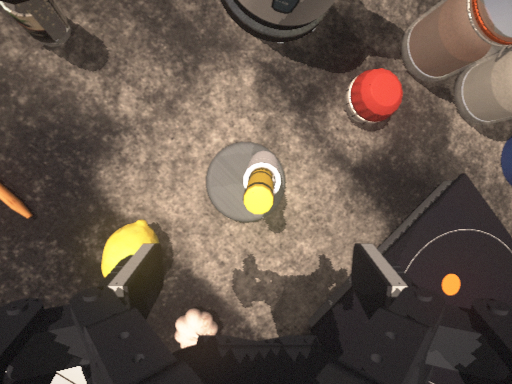

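The wrist view shows the handle's top disc at about (258,200), the tube mouth at (262,178), the stand base at (245,181), the orange dot at (451,285) and the lemon at the left. All of it agrees with the estimate, so I'll measure the top disc, the mouth and the dot more precisely.

```bash
python3 - <<'E'
from h import *
img=cv2.imread("pics/w1.png"); k,T=calib("wrist")
hsv=cv2.cvtColor(img,cv2.COLOR_BGR2HSV)
m,c=blob(img,(26,150,180),(34,255,255),(258,200),25)
e=cv2.minEnclosingCircle(np.argwhere(m)[:,::-1].astype(np.float32)); print("top",c,m.sum(),e, ray_z(e[0],k,T,.106+.065*.94))
m2,c2=blob(img,(5,100,60),(36,255,255),(258,190),32); print("handle",c2,m2.sum())
md,cd=blob(img,(5,120,100),(20,255,255),(451,285),20); print("dot",cd,md.sum(),ray_z(cd,k,T,.045))
q=mom(cv2.moments(m2.astype(np.uint8),True))
a=axis(0)
for M in([.549,.228,.106],[.551,.228,.106]):
  h=sil(np.array(M)-.03*a,a,k,T); print(mom(cv2.moments(h)),q)
# mouth ring: bright pixels
g=((hsv[...,1]<60)&(hsv[...,2]>140)).astype(np.uint8); z=np.zeros_like(g); cv2.circle(z,(262,180),26,1,-1); g&=z
p=np.argwhere(g)[:,::-1].astype(np.float32); print("ring",len(p),p.min(0),p.max(0),cv2.minEnclosingCircle(p))
mc=np.array([.549,.228,.106]); e1=np.array([0,1,0]);e2=np.cross(a,e1);t=np.linspace(0,6.28,40)
P=proj(mc+.018*(np.cos(t)[:,None]*e1+np.sin(t)[:,None]*e2),k,T);print("pred",P.min(0),P.max(0))
cv2.imwrite("pics/w1c.png",cv2.resize(img[140:240,200:320],None,fx=6,fy=6,interpolation=2))
E
```

```text
top [270.12 200.8 ] 25 ((266.5, 200.0), 11.011457443237305) [0.5324 0.2227 0.1671]
handle [259.0547 191.8206] 1115
dot [450.5766 284.1365] 359 [ 0.6183 -0.0672  0.045 ]
[256.6804 193.6767  58.3569  -1.9665 143.7437] [259.0547 191.8206  58.2544 -11.8117 145.5445]
[258.1807 191.7883  58.0818  -0.45   140.7749] [259.0547 191.8206  58.2544 -11.8117 145.5445]
ring 925 [236. 154.] [283. 196.] ((261.0, 179.0), 25.61259651184082)
pred [237.8477 162.6867] [276.1185 199.9713]
```

View pics/w1c.png

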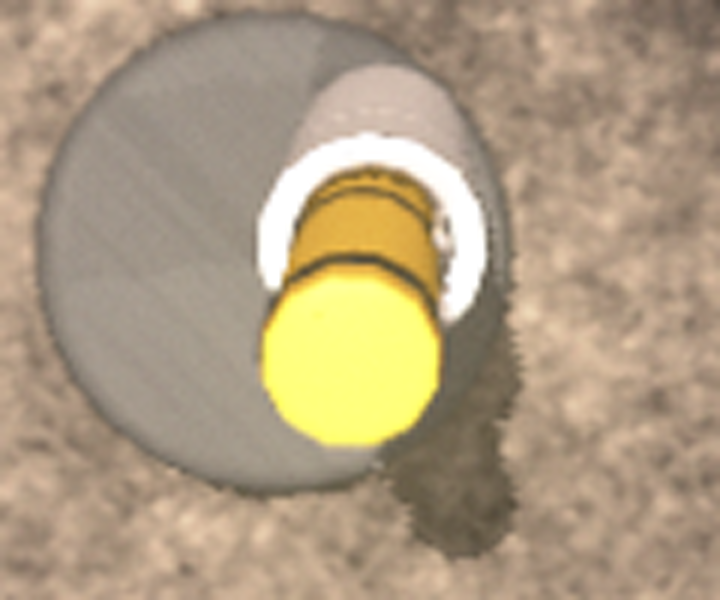

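The crop puts the top disc's centre at full-frame pixel (258.5,199.2) and the mouth's centre at (262.2,181.3).

```bash
python3 - <<'E'
from h import *
k,T=calib("wrist")
M=ray_z((261.8,180.9),k,T,.106); t=ray_z((258.1,198.8),k,T,.1671); a=t-M
print(M,t,a,np.linalg.norm(a),np.degrees(np.arctan2(-a[1],-a[0])),np.degrees(np.arccos(a[2]/np.linalg.norm(a))))
E
```

```text
[0.5525 0.2248 0.106 ] [0.5291 0.2283 0.1671] [-0.0234  0.0035  0.0611] 0.06551694005012114 -8.513519600485866 21.15885699194923
```

```bash
cat >> h.py <<'E'
def align(a):
    R0=cur()[1]; z=-a/np.linalg.norm(a); c=np.cross(R0[:,2],z); s=np.linalg.norm(c)
    return R.from_rotvec(c/s*np.arcsin(s)).as_matrix()@R0
E
python3 - <<'E'
from h import *
a=axis(np.radians(-6)); g=np.array([.540,.2268,.138]); Rt=align(a)
rel(g-Rt[:,2]*(.07-.0187),Rt); rel(g+.0187*Rt[:,2],Rt)
E
```

```text
lin cm [0.19 0.09 6.23] rot [-0.0308 -0.0299 -0.    ] n 6.2 2.5
lin cm [-0.02  0.31 13.22] rot [-0.0308 -0.0299 -0.    ] n 13.2 2.5
```

{"fn": "servo_tool", "kwargs": {
  "delta_rot": [
    [-0.01,-0.01,0],
    [-0.03,-0.03,0],
    [-0.03,-0.03,0],
    [-0.03,-0.03,0],
    [-0.03,-0.03,0],
    [-0.03,-0.03,0],
    [-0.03,-0.03,0],
    [-0.03,-0.03,0],
    [-0.03,-0.03,0]
  ],
  "linear": [
    [0.1,0.05,2],
    [0.19,0.09,4],
    [0.19,0.09,6.2],
    [0.1,0.15,8],
    [0.1,0.2,10],
    [0,0.25,11.5],
    [0,0.3,12.7],
    [0,0.3,13.2],
    [0,0.3,13.2]
  ],
  "claw": [0,0,0,0,0,0,0,0,0]
}}

```text
t: 5.45
ee_pos: [0.5463, 0.2264, 0.1196]
eef_rot: [2.777, 1.006, 0.465]
contact_force: [-0.1, 0.8, -0.2]
grip_width: 0.0855
gripper_force: 0.0
```

```bash
python3 - <<'E'
from h import *
o=robot.get_obs(); print(o["contact_force"],o["wrist_torque"],o["t"],o["joint_positions"])
a=axis(np.radians(-6)); g=np.array([.540,.2268,.138]); rel(g+.0187*-a)
i=robot.get_image("wrist"); cv2.imwrite("pics/w2.png",i); k,T=calib("wrist"); print(proj([g+.031*a,g],k,T))
E
```

```text
[-0.0865  0.761  -0.1637] [0.0568 0.3259 0.025 ] 5.45 [-0.2707  0.6488 -0.4362  2.0674  1.2326  0.5091 -2.5846]
lin cm [ 0.01  0.05 -0.08] rot [0. 0. 0.] n 0.1 0.0
[[257.4214 313.1472]
 [257.4648 268.2128]]
```

View pics/w2.png

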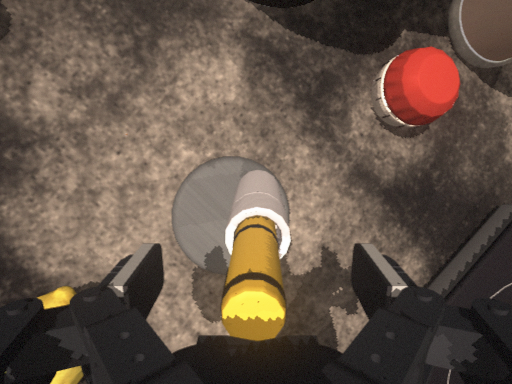

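The handle stands between the open fingers, with its top at about (253,312). It's about 1 mm off centre, so I'll close.

{"fn": "servo_tool", "kwargs": {
  "delta_rot": [
    [0,0,0],
    [0,0,0],
    [0,0,0],
    [0,0,0],
    [0,0,0],
    [0,0,0],
    [0,0,0],
    [0,0,0],
    [0,0,0],
    [0,0,0]
  ],
  "linear": [
    [0,0,0],
    [0,0,0],
    [0,0,0],
    [0,0,0],
    [0,0,0],
    [0,0,0],
    [0,0,0],
    [0,0,0],
    [0,0,0],
    [0,0,0]
  ],
  "claw": [0.5,1,1,1,1,1,1,1,1,1],
  "grip_force": 45
}}

```text
t: 6.33
ee_pos: [0.5464, 0.2271, 0.1208]
eef_rot: [2.777, 1.008, 0.469]
contact_force: [-2.6, -0.0, 6.1]
grip_width: 0.0218
gripper_force: 43.8
```

{"fn": "servo_tool", "kwargs": {
  "delta_rot": [
    [0,0,0],
    [0,0,0],
    [0,0,0],
    [0,0,0],
    [0,0,0],
    [0,0,0],
    [0,0,0],
    [0,0,0],
    [0,0,0],
    [0,0,0],
    [0,0,0]
  ],
  "linear": [
    [0,0,-0.5],
    [0,0,-1.2],
    [0,0,-2.2],
    [0,0,-3.4],
    [0,0,-4.6],
    [0,0,-5.8],
    [0,0,-7],
    [0,0,-8.2],
    [0,0,-9.5],
    [0,0,-10.8],
    [0,0,-11.5]
  ],
  "claw": [1,1,1,1,1,1,1,1,1,1,1]
}}

```text
t: 7.25
ee_pos: [0.5068, 0.231, 0.2299]
eef_rot: [2.777, 1.008, 0.469]
contact_force: [-0.2, 0.1, -0.6]
grip_width: 0.0222
gripper_force: 44.0
```

```bash
python3 - <<'E'
from h import *
img=robot.get_image("scene"); cv2.imwrite("pics/s2.png",cv2.resize(img[150:300,150:350],None,fx=4,fy=4,interpolation=2))
for c in("scene","top","wrist"):
  robot.get_image(c)
  for n in("probe_grip","probe_tip"):
    print(c,n,[(np.round(d["at"],4),round(d["conf"],2)) for d in robot.landmark_of(n,c)[:2]])
p,Rm=cur(); z=Rm[:,2]; print("pred grip",p-.0187*z,"tip",p+.1053*z)
print(robot.get_obs())
E
```

```text
scene probe_grip [(array([0.4974, 0.2266, 0.246 ]), 0.49)]
scene probe_tip []
top probe_grip []
top probe_tip []
wrist probe_grip [(array([0.496 , 0.2301, 0.24  ]), 0.78)]
wrist probe_tip [(array([0.5427, 0.2266, 0.1263]), 0.64), (array([ 0.6148, -0.064 ,  0.0445]), 0.24)]
pred grip [0.5009 0.2313 0.2455] tip [0.5429 0.2269 0.1289]
{'t': 7.75, 'joint_positions': array([-0.1728,  0.4514, -0.62  ,  2.0475,  0.8981,  0.669 , -2.2981]), 'joint_velocities': array([ 0.0003, -0.0026, -0.0039, -0.0021, -0.0006, -0.0007,  0.0011]), 'effort': array([  0.0246, -40.6927,  -4.6498, -16.0932,   1.0826,  -0.0696,
        -0.0004]), 'ee_pos': array([0.5073, 0.2306, 0.2279]), 'eef_rot': array([2.777 , 1.0075, 0.4661]), 'contact_force': array([-0.5353,  0.4701, -2.0096]), 'wrist_torque': array([0.047 , 0.4502, 0.0253]), 'gripper_force': 44.022005796432495, 'grip_width': 0.02200563622859213}
```

View pics/s2.png

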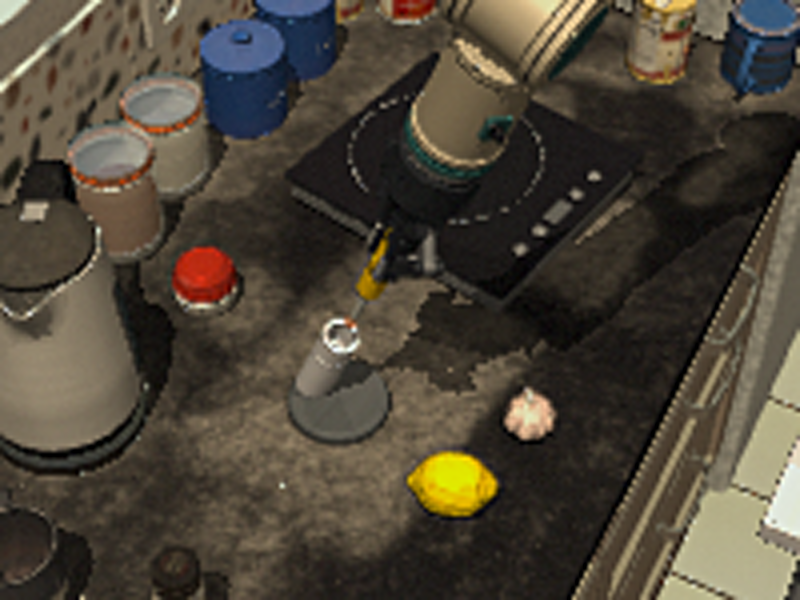

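The scene crop shows the probe clear of the tube and held at about (370,270), with its stem tip just above the mouth at (342,335). The other things haven't moved.

```bash
python3 - <<'E'
from h import *
Rt=align(np.array([0,0,1.])); p,R0=cur()
rel(p-.03*R0[:,2]); rel([.53,.19,.265],Rt); rel([.6167,-.065,.21],Rt)
E
```

```text
lin cm [ 0.  0. -3.] rot [0. 0. 0.] n 3.0 0.0
lin cm [-0.09  5.37 -2.57] rot [ 0.249  -0.2419  0.    ] n 6.0 19.9
lin cm [-11.56  28.67   6.43] rot [ 0.249  -0.2419  0.    ] n 31.6 19.9
```

{"fn": "servo_tool", "kwargs": {
  "delta_rot": [
    [0,0,0],
    [0,0,0],
    [0.05,-0.05,0],
    [0.1,-0.1,0],
    [0.15,-0.15,0],
    [0.2,-0.2,0],
    [0.249,-0.242,0],
    [0.249,-0.242,0],
    [0.249,-0.242,0],
    [0.249,-0.242,0],
    [0.249,-0.242,0],
    [0.249,-0.242,0]
  ],
  "linear": [
    [0,0,-1.5],
    [0,0,-3],
    [0,1.5,-4],
    [0,4,-3.5],
    [-1.2,7,-2.5],
    [-2.8,10.3,-1.4],
    [-4.4,13.5,-0.2],
    [-6,16.8,1.2],
    [-7.5,20,2.6],
    [-9,23,3.9],
    [-10.4,26,5.2],
    [-11.3,28,6.1]
  ],
  "claw": [1,1,1,1,1,1,1,1,1,1,1,1]
}}

```text
t: 8.75
ee_pos: [0.614, -0.0632, 0.2109]
eef_rot: [2.954, 1.064, -0.002]
contact_force: [0.5, -0.7, -0.7]
grip_width: 0.0221
gripper_force: 44.3
```

{"fn": "servo_tool", "kwargs": {
  "delta_rot": [
    [0,0,0],
    [0,0,0],
    [0,0,0],
    [0,0,0]
  ],
  "linear": [
    [0,0,0],
    [0,0,0],
    [0,0,0],
    [0,0,0]
  ],
  "claw": [1,1,1,1]
}}

```text
t: 9.08
ee_pos: [0.6135, -0.0559, 0.213]
eef_rot: [-2.951, -1.075, -0.003]
contact_force: [0.8, 0.4, -1.0]
grip_width: 0.0219
gripper_force: 44.3
```

```bash
python3 - <<'E'
from h import *
Rt=align(np.array([0,0,1.])); rel([.6167,-.065,.21],Rt)
k,T=calib("wrist"); img=robot.get_image("wrist"); cv2.imwrite("pics/w3.png",img)
p,Rm=cur(); z=Rm[:,2]; tip=p+.1053*z; print("pred tip",tip,proj([tip,[.6167,-.065,.045]],k,T))
for n in("probe_tip","dot_orange_centre"): print(n,[(np.round(d["at"],4),round(d["conf"],2)) for d in robot.landmark_of(n,"wrist")[:2]])
o=robot.get_obs();print(o["t"],o["joint_positions"],o["contact_force"])
E
```

```text
lin cm [-0.34  0.9   0.3 ] rot [-0.0002 -0.0018 -0.    ] n 1.0 0.1
pred tip [ 0.6137 -0.0559  0.1079] [[256.956  192.0109]
 [265.8329 179.063 ]]
probe_tip [(array([ 0.6133, -0.0551,  0.1042]), 0.45)]
dot_orange_centre [(array([ 0.6161, -0.0647,  0.0443]), 0.56)]
9.2333 [ 0.4879  0.6974 -0.7527  1.6245  0.5356  1.035  -1.3008] [ 0.2185  0.7153 -1.2511]
```

View pics/w3.png

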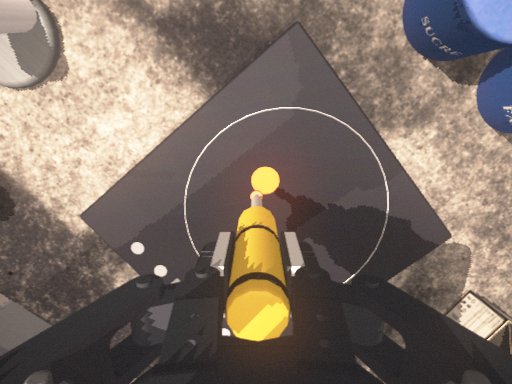

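The wrist view shows the probe tip at about (257,193), as predicted, and the orange dot at (265,180). I'll shift over the dot and descend to just short of contact.

{"fn": "servo_tool", "kwargs": {
  "delta_rot": [
    [0,-0.002,0],
    [0,-0.002,0],
    [0,-0.002,0],
    [0,-0.002,0],
    [0,-0.002,0],
    [0,-0.002,0],
    [0,-0.002,0],
    [0,-0.002,0],
    [0,-0.002,0],
    [0,-0.002,0]
  ],
  "linear": [
    [-0.2,0.4,0.5],
    [-0.34,0.9,1],
    [-0.34,0.9,2],
    [-0.34,0.9,3],
    [-0.34,0.9,3.8],
    [-0.34,0.9,4.4],
    [-0.34,0.9,4.8],
    [-0.34,0.9,4.8],
    [-0.34,0.9,4.8],
    [-0.34,0.9,4.8]
  ],
  "claw": [1,1,1,1,1,1,1,1,1,1]
}}

```text
t: 10.07
ee_pos: [0.6172, -0.0668, 0.1651]
eef_rot: [2.952, 1.071, -0.0]
contact_force: [0.1, 0.7, -0.7]
grip_width: 0.0223
gripper_force: 44.3
```

```bash
python3 - <<'E'
from h import *
Rt=align(np.array([0,0,1.])); rel([.6165,-.065,.1553],Rt)
k,T=calib("wrist"); img=robot.get_image("wrist"); cv2.imwrite("pics/w4.png",img[100:300,150:370].repeat(3,0).repeat(3,1)[:600])
p,Rm=cur(); z=Rm[:,2]; tip=p+.1053*z; print("pred tip",tip,proj([tip,[.6167,-.065,.045]],k,T))
m,c=blob(img,(5,120,100),(36,255,255),proj([.6165,-.065,.045],k,T)[0],40); print(c,m.sum())
for n in("probe_tip","dot_orange_centre"): print(n,[(np.round(d["at"],4),round(d["conf"],2)) for d in robot.landmark_of(n,"wrist")[:2]])
o=robot.get_obs();print(o["t"],o["ee_pos"],o["contact_force"])
E
```

```text
lin cm [ 0.06 -0.18  0.98] rot [ 0.0007  0.0004 -0.    ] n 1.0 0.0
pred tip [ 0.6172 -0.0669  0.0599] [[256.8607 192.0103]
 [254.7267 186.5008]]
[253.3481 186.0222] 767
probe_tip [(array([ 0.6147, -0.0661,  0.0543]), 0.38)]
dot_orange_centre [(array([ 0.6147, -0.0622,  0.0461]), 0.82)]
10.2167 [ 0.6171 -0.0669  0.1652] [ 0.2975 -0.2278 -0.8027]
```

View pics/w4.png

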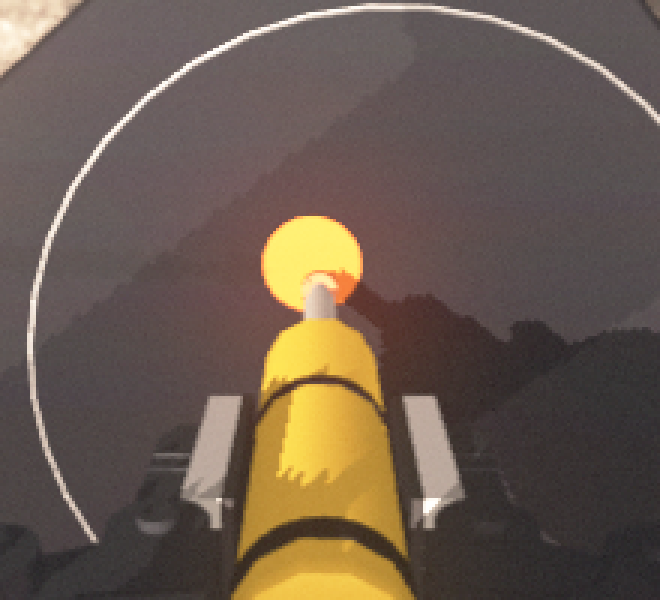

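The crop shows the dot centred at full-frame pixel (254,188) and the foot at (257,194), just above it and about 2 mm off. I'll correct by 2 mm and go down slowly.

{"fn": "servo_tool", "kwargs": {
  "delta_rot": [
    [0,0,0],
    [0,0,0],
    [0,0,0],
    [0,0,0],
    [0,0,0],
    [0,0,0],
    [0,0,0],
    [0,0,0]
  ],
  "linear": [
    [0,-0.1,0.1],
    [0,-0.2,0.3],
    [0,-0.2,0.5],
    [0,-0.2,0.7],
    [0,-0.2,0.9],
    [0,-0.2,1],
    [0,-0.2,1],
    [0,-0.2,1]
  ],
  "claw": [1,1,1,1,1,1,1,1]
}}

```text
t: 10.88
ee_pos: [0.6155, -0.0655, 0.1546]
eef_rot: [2.953, 1.071, -0.002]
contact_force: [0.5, -0.7, -0.7]
grip_width: 0.022
gripper_force: 44.3
```

{"fn": "servo_tool", "kwargs": {
  "delta_rot": [
    [0,0,0],
    [0,0,0],
    [0,0,0],
    [0,0,0]
  ],
  "linear": [
    [0,0,0.1],
    [0,0,0.2],
    [0,0,0.2],
    [0,0,0.2]
  ],
  "claw": [1,1,1,1]
}}

```text
t: 11.22
ee_pos: [0.6155, -0.0655, 0.1526]
eef_rot: [2.953, 1.071, -0.002]
contact_force: [-0.7, 0.1, -1.2]
grip_width: 0.0218
gripper_force: 44.3
```

```bash
python3 - <<'E'
from h import *
for i in range(3):
  robot.get_image("wrist");o=robot.get_obs();print(o["ee_pos"],o["contact_force"],o["wrist_torque"])
E
```

```text
[ 0.6155 -0.0655  0.1527] [ 0.1856 -0.2925 -2.2733] [ 0.0076 -0.0038 -0.0602]
[ 0.6156 -0.0655  0.1527] [ 0.2223  0.3234 -1.2068] [-0.0083 -0.0211  0.0361]
[ 0.6156 -0.0655  0.1527] [ 0.2795  0.1058 -0.1776] [-0.0141  0.0111  0.039 ]
```

{"fn": "servo_tool", "kwargs": {
  "delta_rot": [
    [0,0,0],
    [0,0,0],
    [0,0,0],
    [0,0,0],
    [0,0,0]
  ],
  "linear": [
    [0,0,0.1],
    [0,0,0.2],
    [0,0,0.3],
    [0,0,0.3],
    [0,0,0.3]
  ],
  "claw": [1,1,1,1,1]
}}

```text
t: 11.78
ee_pos: [0.6156, -0.0654, 0.1497]
eef_rot: [2.953, 1.071, -0.001]
contact_force: [-0.2, -0.0, -0.8]
grip_width: 0.0222
gripper_force: 44.3
```

{"fn": "servo_tool", "kwargs": {
  "delta_rot": [
    [0,0,0],
    [0,0,0],
    [0,0,0],
    [0,0,0]
  ],
  "linear": [
    [0,0,0.1],
    [0,0,0.2],
    [0,0,0.2],
    [0,0,0.2]
  ],
  "claw": [1,1,1,1]
}}

```text
t: 12.12
ee_pos: [0.6157, -0.0654, 0.1478]
eef_rot: [2.953, 1.071, -0.001]
contact_force: [-0.6, -0.5, 0.8]
grip_width: 0.0221
gripper_force: 44.4
```

```bash
cat > f.py <<'E'
from h import *
f=[];p=[]
for i in range(12):
  robot.get_image("wrist");o=robot.get_obs();f.append(o["contact_force"]);p.append(o["ee_pos"])
print(o["t"],np.mean(p,0),np.mean(f,0),np.std(f,0),o["wrist_torque"])
E
python3 f.py
```

```text
12.7167 [ 0.6156 -0.0655  0.1478] [-0.1724  0.3666  1.0717] [0.4078 0.5803 0.4804] [ 0.0622  0.0472 -0.0157]
```

Contact was made at a TCP height of about 0.150 m, and the push is now about 2 N. I'll go about 2.5 mm farther.

{"fn": "servo_tool", "kwargs": {
  "delta_rot": [
    [0,0,0],
    [0,0,0],
    [0,0,0],
    [0,0,0],
    [0,0,0],
    [0,0,0]
  ],
  "linear": [
    [0,0,0.08],
    [0,0,0.16],
    [0,0,0.24],
    [0,0,0.24],
    [0,0,0.24],
    [0,0,0.24]
  ],
  "claw": [1,1,1,1,1,1]
}}

```text
t: 13.22
ee_pos: [0.6157, -0.0654, 0.1454]
eef_rot: [2.953, 1.071, -0.001]
contact_force: [-0.2, 0.4, 3.1]
grip_width: 0.022
gripper_force: 44.5
```

```bash
python3 f.py; python3 - <<'E'
from h import *
img=robot.get_image("wrist"); cv2.imwrite("pics/w5.png",cv2.resize(img[130:260,180:340],None,fx=4,fy=4,interpolation=2))
E
```

```text
13.8167 [ 0.6156 -0.0655  0.1453] [-0.2101 -0.059   3.3052] [0.5139 0.5588 0.4315] [ 0.0266  0.0047 -0.0132]
```

View pics/w5.png

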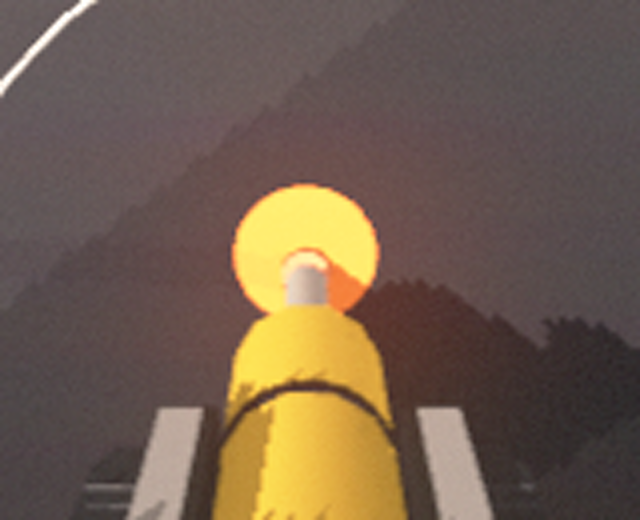

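The crop shows the foot standing inside the orange dot, within about 3 mm of its centre (the margin is 9 mm). The push is about 4.2 N and steady.

```bash
python3 -c "
from station import robot
print(robot.job_done())"
```

```text
the job is handed in; nothing more can be done
None
```

The probe is out of its stand and held upright with its foot wholly on the orange dot, pressing at about 4.2 N (foot in about 5 mm, from the force reading); I handed the job in at about 14 s with the arm holding still.

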